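Clamp a collet block with a fold-out crank

ROBOT

A 6-joint arm with a two-finger parallel gripper is mounted at the origin on the work surface. World frame = base frame: x ahead of the robot, y to its left, z up, the work surface at z = 0. Lengths are in mm, angles in rad, forces in N, time in s.
With the tool pointing down it reaches from about 250 to 725 mm from the base axis. Payload 9.7 kg.
Tool frame: the origin (TCP) lies at the very end of the fingers, on their centre line; the grasp point (between the pads) lies grasp_offset behind it (grasp_offset is the distance from the TCP to the grasp point, in mm); z points along the fingers, y is the line along which they close (so a half turn about z gives the same grasp; the last joint's range is limited). The gripper opens to 85 mm and grips with 20 to 120 N. Pads are 22 mm wide; open, the fingers measure 114 mm over their backs; the gripper's body (76 mm by 85 mm) begins 54 mm behind the grasp point. The pads swing forward as they close: fully open they stand 13 mm farther back than shut.
Start: joints at [1.201, 0.087, 0.176, 1.66, 0, 1.571], TCP at [198.783, 512.818, 231.284] pointing down, gripper open.
Joint ranges: [-3.13, 3.13], [-0.85, 1.81], [-1.15, 1.24], [-2.2, 2.28], [-1.44, 1.52], [-3.14, 3.14]. Speed limits (rad/s): [2.22, 2.22, 2.57, 3.14, 3.14, 3.14].

INTERFACE

Orientations are given as [roll, pitch, yaw] about the fixed x, y, z axes, in that order (R = Rz(yaw) Ry(pitch) Rx(roll)).
In Python, from rig import sense, capture, camera_info, job_done, masks_of, pinpoint, grasp_offset gives the robot as it stands. The module is installed in compiled form; this text tells all that it offers.
- The arm moves only by the shell command python3 -m crank 'ROWS' [FORCE]. ROWS is JSON, a list of rows, each a list of 3 entries, a list of its own where there are three numbers: the shift along the tool's x, y, z normalised to -1 to 1, where 1 is 2 cm, then the turn, a rotation vector about the tool's x, y, z normalised to -1 to 1, where 1 is 6 degrees, then the gripper's target within -1 to 1 (fully open at 1, half-way at 0, shut at -1). In form: [[[dx, dy, dz], [rx, ry, rz], jaw], ...]. A call has 1 to 20 rows; each row shifts and turns the commanded pose from where the row before left it, along the tool's axes as they then stand; what a row does not reach is not made up. A row lasts 1/12 s, in which the tool goes at most 41.7 mm and 7.16 degrees, less where a joint would pass 70% of its speed; a pose out of reach is approached as far as the arm can. A call with a number of a shift or a turn outside -1 to 1 is refused whole. A call with a gripper value outside its range is refused whole. The fingers move at their own pace and stop on an object; FORCE is the grip in N (left out, the last holds). Time passes only in rows, so rows that do not move let the fingers close. It gives the time, the measured TCP pose, the force, the opening and the grip force at its end, in the units of the state.
- sense(): the state, without advancing time (a new reading comes with each control period).
- capture(name): name is "scene" or "side" or "wrist"; returns the picture (384x512x3 uint8, red, green, blue); there is no depth.
- camera_info(name): a dict with "fovy" (degrees; the focal length in pixels is half the picture's height over the tangent of half this angle, whatever the lens; pixels are square), "cx", "cy" (the principal point, pixels), "camera_from_world" (4x4, takes a point from world to camera coordinates). Camera axes: x right, y up, looking along -z (the intrinsics and any distortion apply to the point x, -y, -z); pixel columns grow to the right and rows downward; lengths in mm; the calibration is good to about 2 mm. A picture is of the moment at which its call begins: read the wrist's pose just before it. camera_info takes no time and is no camera call; for the wrist camera it gives the pose at the moment of the call.
- job_done(): hands the job in; it is judged then, once.
Trained networks look in the newest picture that a camera, given by its name, has taken for a name from the list of things; names that differ only in an ending like _2 or _b are one class to them, and where a whole thing is asked for, a point or a joint stands for the part that bears it (a point fixed in the world has none). Each returns a list of dicts, best first, with "p" (0 to 1); they miss things now and then, are a little off and sometimes report something else, mostly with a low value. They report only what shows in the picture. A call takes as long as a camera call.
- masks_of(camera, name): "pixels" (384x512 bool, what is visible of it).
- pinpoint(camera, name): "xyz" ([x, y, z] in mm, in world coordinates, good to about 4 mm: a listed point, or the origin of a listed thing).
The state is a dict: "time": time; "q": joint angles; "qd": joint speeds; "tau": joint torques, N m; "eef_pos": TCP position; "ee_rot": TCP orientation; "force": force on the tool from outside, world axes, zero at the start; "torque": the same for the moment, N m; "width": finger opening in mm; "grasp_force": force on a finger pad.
Only numpy, scipy, OpenCV 4.12 (cv2) and the standard library are available. Lean on these libraries where they do the work, as an engineer would, in place of code of your own. Each camera call takes 0.05 s, during which the arm holds its last target. There are 200 camera calls.

TASK

Clamp the black collet block in the small fixture vise: fold the crank's grip up out of its folded position until it stands fully upright, and only then turn the crank clockwise (seen from above) until the jaw has pushed the block flat against the fence and holds it firmly. Tighten by feel, finger-tight only: overtightening would mark the block. Work the jaw only through the crank's grip, leave the grip standing and the block clamped, let go, and leave the other things on the cart where they are.

Things in the scene. Friction and masses are not known exactly. Their poses are not given: they have to be found in the camera images.
- vise: fixture vise bolted to the cart. Origin: on the cart top, below the crank's vertical axis. y points the way the jaw travels (to the fence), z up. Steel base plate 110 mm (x) by 235 mm (y, from -60 to +175), 12 mm thick. On the axis a knurled brass knob, 38 mm diameter, top 46 mm above the cart; on it the steel crank arm, 10 mm wide, 46 to 54 mm above the cart.
- handle_hinge (a point): centre of the grip's hinge at the outer end of the crank arm, 62 mm above the cart top, 55 mm from the crank's axis; goes round with the crank. x points outward along the arm, y is the grip's hinge axis (level, square to the arm), z up. A fork here, 24 mm wide (y), 16 mm long, reaches 69 mm above the cart top.
- handle_grip (a point): point on the centre line of the round black grip, 42 mm from its hinge. Grip: 14 mm diameter, full thickness from 12 mm to its tip 62 mm from the hinge. Folded, it lies inward from the hinge over arm and knob, centre line 62 mm above the cart (arm top 8 mm below that line, knob top 16 mm below). Upright, its tip is 124 mm above the cart.
- handle_fold (a joint): fold angle of the grip, rad: 0 = folded flat inward over the arm, 1.57 = upright; stop at 1.60. Starts at 0 to 0.2. The hinge is stiff (0.05 Nm), so the grip stays where it is left.
- crank (a joint): crank angle, rad, clockwise from above; starts at 0 to 0.2, range to 3.0; at 0 the arm points 0.3 rad anticlockwise of the vise's x. Friction 0.25 Nm (4.5 N at the upright grip) holds it when let go. 1 rad moves the jaw 15 mm. The block is pinched at 0.75 to 1.8 rad, as the fence is set: feel it. Then each 1 N more at the grip adds 3.7 N of jaw force.
- jaw: dark steel sliding jaw, 50 mm wide, 24 mm thick, top 47 mm above the cart, its face plate sprung (12 N/mm); origin at the foot of this face, 12 mm above the cart, 70 mm from the crank's axis along y at crank angle 0.  Good clamping force: 8 to 25 N; over 45 N (17 N at the grip) marks the block. Let go, it eases back to 16 N at most.
- collet_block: matte black block, 40 x 40 x 40 mm, about 0.35 kg, a bore in its top; origin at the centre of its underside. Stands loose on the vise's plate between jaw and fence, touching neither, turned a few degrees at most. The fence, dark steel, 60 mm wide (x), 36 mm high, is bolted across the plate at a different place each time, its stop face 121 to 137 mm from the crank's axis along y.
- collet: bystander: steel collet standing on its small end, 26 mm diameter, 30 mm high; origin under its centre
- collet_nut: bystander: dark steel ring, 38 mm diameter, 16 mm high; origin under its centre
- clamp_handle: bystander: teal plastic clamp handle lying beside the vise, 125 mm long, 22 mm high; origin near its middle
- pin_case: bystander: walnut case with steel gauge pins, 100 x 170 x 37 mm; origin under its centre
- setup_block: bystander: steel block with three holes, 50 x 75 x 25 mm; origin under its centre
- driver: bystander: screwdriver lying on the cart
- pin_cup: bystander: aluminium cup, 60 mm diameter, 50 mm high; origin under its centre

How it is judged:
By the outcome, as a careful person would: the job done as asked, in the order asked, and still so for the second after the job is handed in, with the robot touching nothing.
It also fails if it takes over 72 s, if anything falls off the work surface, if the arm or the gripper's body presses on something with over 40 N, if the wrist force passes 120 N, or if a joint passes its speed limit or range.

## Working session

There is one attempt and no reset: what is moved stays moved. The work goes in short steps, Python scripts to look and compute and a shell command to move; the robot and the scene stay as the last step left them, time stands still between calls to the robot, and variables do not carry over. Pictures are saved under pics/ and viewed, at most 13 in all, crops included, and the job is handed in when it is done.

```bash
mkdir -p pics
python3 - <<'E'
from rig import *
import cv2,numpy as np
s=sense();print(s['eef_pos'],s['ee_rot'],s['width'],grasp_offset,s['force'])
ims=[]
for c in ['scene','side','wrist']:
    im=capture(c);cv2.imwrite(f'pics/{c}0.png',im[...,::-1])
    ci=camera_info(c);print(c,ci['fovy'],ci['cx'],ci['cy'])
    for n in ['vise','handle_hinge','handle_grip','jaw','collet_block']:
        print(c,n,[(np.round(d['xyz'],1).tolist(),round(d['p'],2)) for d in pinpoint(c,n)[:2]])
    ims.append(im)
a=np.hstack(ims[:2])[...,::-1]
cv2.imwrite('pics/both.png',cv2.resize(a,(800,300),interpolation=cv2.INTER_AREA))
E
```

```text
[198.68652462 512.58967146 230.58206164] [-3.14022256e+00  3.89570519e-06  2.77177772e+00] 85.58084155871182 18.700000000000003 [1.35827236 0.76381301 0.11132541]
scene 44.46131461678479 259.7585427571625 185.04084755701876
scene vise []
scene handle_hinge [([637.4, -42.2, 62.0], 0.56)]
scene handle_grip [([589.7, -46.3, 72.6], 0.62)]
scene jaw [([585.3, 22.8, 13.7], 0.61)]
scene collet_block [([585.2, 24.8, 15.3], 0.66), ([591.6, 45.3, 12.0], 0.54)]
side 46.25491505273848 265.86306434790885 193.7990461261915
side vise [([577.0, -47.2, 0.2], 0.76)]
side handle_hinge [([633.2, -43.0, 65.9], 0.9), ([586.4, 333.3, 3.6], 0.63)]
side handle_grip [([592.4, -52.7, 74.1], 0.43), ([471.0, -416.9, -2.1], 0.26)]
side jaw [([587.6, 24.3, 8.3], 0.5)]
side collet_block [([589.6, 48.5, 8.9], 0.63), ([409.3, 313.3, -3.6], 0.42)]
wrist 65.97785122924492 250.90711558943164 190.3345158529732
wrist vise []
wrist handle_hinge []
wrist handle_grip []
wrist jaw []
wrist collet_block []
```

View pics/both.png

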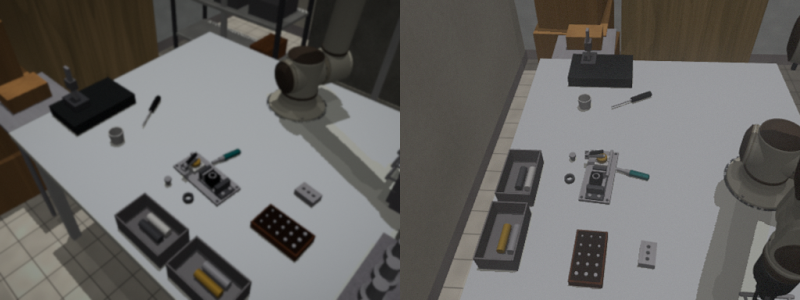

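View pics/wrist0.png

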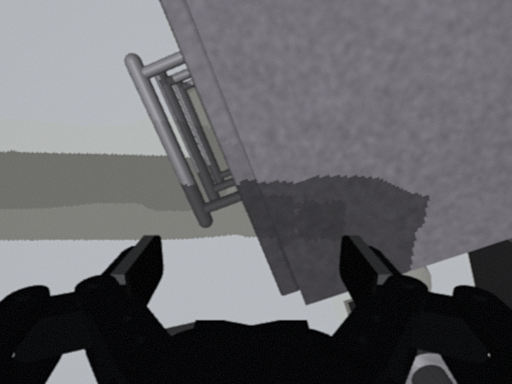

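The scene shows the vise around (577,-47), with the jaw and block toward +y. The wrist view doesn't show the vise yet. The path above the cart is clear, so I'm moving over the vise.

```bash
R='[[-0.99,-0.71,0],[0,0,0],1]'
python3 -m crank '[[[-0.5,-0.35,0],[0,0,0],1],[[-0.99,-0.71,0],[0,0,0],1],[[-0.99,-0.71,0],[0,0,0],1],[[-0.99,-0.71,0],[0,0,0],1],[[-0.99,-0.71,0],[0,0,0],1],[[-0.99,-0.71,0],[0,0,0],1],[[-0.99,-0.71,0],[0,0,0],1],[[-0.99,-0.71,0],[0,0,0],1],[[-0.99,-0.71,0],[0,0,0],1],[[-0.99,-0.71,0],[0,0,0],1],[[-0.99,-0.71,0],[0,0,0],1],[[-0.99,-0.71,0],[0,0,0],1],[[-0.99,-0.71,0],[0,0,0],1],[[-0.99,-0.71,0],[0,0,0],1],[[-0.99,-0.71,0],[0,0,0],1],[[-0.99,-0.71,0],[0,0,0],1],[[-0.99,-0.71,0],[0,0,0],1],[[-0.99,-0.71,0],[0,0,0],1],[[-0.99,-0.71,0],[0,0,0],1],[[-0.99,-0.71,0],[0,0,0],1]]'
python3 -m crank '[[[-0.99,-0.71,0],[0,0,0],1],[[-0.99,-0.71,0],[0,0,0],1],[[-0.99,-0.71,0],[0,0,0],1],[[-0.99,-0.71,0],[0,0,0],1],[[-0.99,-0.71,0],[0,0,0],1],[[-0.99,-0.71,0],[0,0,0],1],[[-0.5,-0.35,0],[0,0,0],1],[[0,0,0],[0,0,-1],1],[[0,0,0],[0,0,-1],1],[[0,0,0],[0,0,-1],1],[[0,0,0],[0,0,-0.5],1],[[0,0,0],[0,0,0],1],[[0,0,0],[0,0,0],1]]'
cat > look.py <<'E'
from rig import *
import cv2,numpy as np,sys
def look(names,tag,cams=('wrist',)):
    s=sense();print('t',s['time'],np.round(s['eef_pos'],1),np.round(s['ee_rot'],3),'q',np.round(s['q'],2),'F',np.round(s['force'],1),round(s['width'],1))
    for c in cams:
        im=capture(c);cv2.imwrite(f'pics/{c}{tag}.png',im[...,::-1])
        for n in names: print(c,n,[(np.round(d['xyz'],1).tolist(),round(d['p'],2)) for d in pinpoint(c,n)[:2]])
if __name__=='__main__': look(['vise','handle_hinge','handle_grip','jaw','collet_block'],sys.argv[1])
E
python3 look.py 1
```

```text
time: 2.57
eef_pos: [459.1, 113.4, 231.4]
ee_rot: [3.141, 0.0, 2.772]
force: [0.2, 0.6, -0.3]
width: 85.4
grasp_force: 0.0
time: 3.65
eef_pos: [545.3, -17.4, 231.4]
ee_rot: [3.142, -0.0, 3.136]
force: [-1.1, 0.5, 0.2]
width: 85.6
grasp_force: 0.0
t 3.65 [545.3 -17.4 231.4] [ 3.142 -0.     3.136] q [-0.03  0.08  0.16  1.66  0.   -0.03] F [-1.1  0.5  0.2] 85.6
wrist vise [([578.3, -50.9, 2.1], 0.77)]
wrist handle_hinge [([636.6, -39.9, 61.6], 0.93)]
wrist handle_grip [([587.8, -46.7, 72.4], 0.83), ([634.2, -40.7, 61.2], 0.39)]
wrist jaw [([581.3, 22.2, 17.3], 0.85)]
wrist collet_block [([591.0, 51.4, 14.0], 0.71)]
```

View pics/wrist1.png

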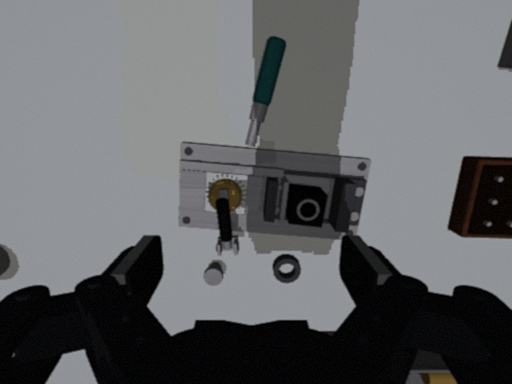

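The wrist view shows the knob at about (225,195), the hinge fork at (228,243), and the grip lying inward over the arm. The jaw is at x≈270, the block at (305,205) and the fence at x≈350. The collet (213,270) and nut (286,267) stand just beyond the plate. I'll backproject these points with the calibration.

```bash
cat > bp.py <<'E'
from rig import *
import numpy as np
def bp(c,uv,z,ci=None):
    ci=ci or camera_info(c); f=192/np.tan(np.radians(ci['fovy']/2))
    T=np.linalg.inv(ci['camera_from_world']); d=T[:3,:3]@np.array([(uv[0]-ci['cx'])/f,-(uv[1]-ci['cy'])/f,-1])
    o=T[:3,3]; return o+d*(z-o[2])/d[2]
E
python3 - <<'E'
from bp import *
for n,uv,z in [('knob',(225,195),46),('fork',(228,243),66),('tl',(182,142),12),('bl',(180,228),12),('tr',(369,160),12),('br',(357,237),12),('collet',(214,264),30),('nut',(287,262),16),('bore',(307,209),52)]:
    print(n,np.round(bp('wrist',uv,z),1))
for n in ['collet','collet_nut','clamp_handle']: print(n,[(np.round(d['xyz'],1).tolist(),d['p']) for d in pinpoint('wrist',n)[:1]])
m=masks_of('wrist','handle_grip')[0];ys,xs=np.nonzero(m['pixels']);print(m['p'],xs.min(),xs.max(),ys.min(),ys.max())
for y in range(ys.min(),ys.max()+1,6): r=xs[ys==y];print(y,r.min(),r.max())
E
```

```text
knob [574.6 -47.2  46. ]
fork [625.2 -43.5  66. ]
tl [ 517.5 -100.7   12. ]
bl [ 629.1 -110.4   12. ]
tr [540.1 127.8  12. ]
br [642.5 122.4  12. ]
collet [671.5 -65.2  30. ]
nut [676.7  30.5  16. ]
bore [589.7  46.6  52. ]
collet [([688.8, -66.6, 1.6], 0.84)]
collet_nut [([691.5, 29.1, -0.6], 0.66)]
clamp_handle [([474.2, -7.8, 2.9], 0.73)]
0.6 215 231 198 249
198 219 225
204 215 228
210 216 229
216 217 229
222 217 230
228 218 230
234 219 231
240 221 231
246 223 231
```

```bash
python3 -m crank '[[[0,0,0],[0,0,-1],0],[[-0.56,-0.41,0.5],[0,0,0],0],[[-0.56,-0.41,1],[0,0,0],0],[[-0.56,-0.41,1],[0,0,0],0],[[-0.56,-0.41,1],[0,0,0],0],[[0,0,0.7],[0,0,0],0],[[0,0,0],[0,0,0],0],[[0,0,0],[0,0,0],0],[[0,0,0],[0,0,0],0]]'
python3 look.py 2
```

```text
time: 4.9
eef_pos: [593.6, -45.3, 148.5]
ee_rot: [-3.141, 0.001, -3.04]
force: [0.2, -0.8, 0.9]
width: 42.6
grasp_force: 0.0
t 4.9 [593.6 -45.3 148.5] [-3.141e+00  1.000e-03 -3.040e+00] q [-0.08  0.18  0.12  1.51  0.   -0.18] F [ 0.2 -0.8  0.9] 42.6
wrist vise [([577.8, -51.3, 0.7], 0.59)]
wrist handle_hinge [([631.6, -41.5, 62.8], 0.6)]
wrist handle_grip [([588.9, -46.7, 73.4], 0.57)]
wrist jaw [([579.0, 23.1, 15.1], 0.62)]
wrist collet_block [([589.5, 50.0, 14.5], 0.87)]
```

View pics/wrist2.png

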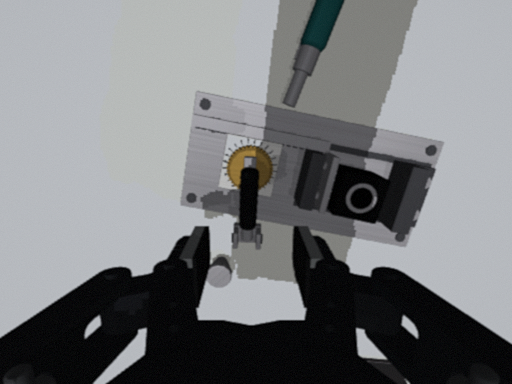

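The grip is vertical at column 249, centred between the fingers, so the yaw is aligned. Descend and grip lightly.

```bash
python3 -m crank '[[[0,0,0.6],[0,0,0],0],[[0,0,0.8],[0,0,0],0],[[0,0,0.8],[0,0,0],0],[[0,0,0.8],[0,0,0],0],[[0,0,0.8],[0,0,0],0],[[0,0,0.6],[0,0,0],0],[[0,0,0.3],[0,0,0],0],[[0,0,0],[0,0,0],0],[[0,0,0],[0,0,0],-0.4],[[0,0,0],[0,0,0],-1],[[0,0,0],[0,0,0],-1],[[0,0,0],[0,0,0],-1],[[0,0,0],[0,0,0],-1],[[0,0,0],[0,0,0],-1]]' 25
python3 look.py 3
```

```text
time: 6.37
eef_pos: [594.2, -46.4, 54.5]
ee_rot: [-3.14, 0.002, -3.041]
force: [0.2, -5.9, 0.5]
width: 13.1
grasp_force: 25.2
t 6.3667 [594.2 -46.4  54.5] [-3.140e+00  2.000e-03 -3.041e+00] q [-0.08  0.2  -0.04  1.33 -0.   -0.18] F [ 0.2 -5.9  0.5] 13.1
wrist vise [([577.0, -52.9, 2.4], 0.89)]
wrist handle_hinge [([632.5, -41.0, 59.4], 0.73)]
wrist handle_grip [([588.2, -45.5, 71.4], 0.86)]
wrist jaw [([577.4, 24.0, 16.9], 0.94)]
wrist collet_block [([588.1, 49.3, 16.4], 0.56)]
```

```bash
python3 -m crank '[[[-0.06,0,-0.19],[0,0,0],-1],[[-0.06,0,-0.19],[0,0,0],-1],[[-0.09,0,-0.17],[0,0,0],-1],[[-0.1,0,-0.17],[0,0,0],-1],[[-0.12,0,-0.15],[0,0,0],-1],[[-0.13,0,-0.15],[0,0,0],-1],[[0,0,0],[0,0,0],-1]]'
python3 look.py 4
```

```text
time: 7.25
eef_pos: [604.5, -45.5, 73.6]
ee_rot: [-3.14, -0.001, -3.041]
force: [-0.4, -6.3, -4.3]
width: 13.2
grasp_force: 24.7
t 7.25 [604.5 -45.5  73.6] [-3.140e+00 -1.000e-03 -3.041e+00] q [-0.07  0.22  0.02  1.37 -0.   -0.17] F [-0.4 -6.3 -4.3] 13.2
wrist vise [([577.4, -48.9, 2.1], 0.8)]
wrist handle_hinge [([634.3, -37.7, 63.0], 0.84)]
wrist handle_grip [([596.7, -46.3, 88.6], 0.83)]
wrist jaw [([591.2, 50.6, 15.3], 0.73)]
wrist collet_block [([591.7, 49.6, 13.5], 0.96), ([599.0, -44.5, 89.5], 0.17)]
```

```bash
python3 -m crank '[[[-0.15,-0.04,-0.12],[0,0,0],-1],[[-0.16,-0.02,-0.12],[0,0,0],-1],[[-0.17,0,-0.09],[0,0,0],-1],[[-0.18,0,-0.09],[0,0,0],-1],[[-0.19,0,-0.05],[0,0,0],-1],[[-0.19,0,-0.05],[0,0,0],-1],[[0,0,0],[0,0,0],-1]]'
python3 look.py 5
python3 - <<'E'
from look import look
look(['handle_hinge','handle_grip'],'5',('side',))
E
```

```text
time: 8.13
eef_pos: [626.0, -43.5, 84.7]
ee_rot: [-3.141, 0.0, -3.04]
force: [-2.3, -2.1, -0.8]
width: 12.5
grasp_force: 24.6
t 8.1333 [626.  -43.5  84.7] [-3.141  0.    -3.04 ] q [-0.07  0.26  0.1   1.4  -0.   -0.17] F [-2.3 -2.1 -0.8] 12.5
wrist vise [([579.5, -49.6, 0.7], 0.82)]
wrist handle_hinge [([633.7, -38.8, 59.8], 0.62), ([588.9, 50.5, 16.7], 0.41)]
wrist handle_grip [([613.1, -46.0, 101.1], 0.95)]
wrist jaw [([580.2, 24.3, 20.2], 0.57)]
wrist collet_block [([591.3, 51.3, 16.1], 0.7)]
t 8.4333 [625.7 -43.5  84.6] [-3.141e+00  1.000e-03 -3.040e+00] q [-0.07  0.26  0.09  1.4  -0.   -0.17] F [-1.4 -2.7 -0.2] 12.2
side handle_hinge [([631.5, -43.9, 66.3], 0.79), ([685.3, 26.2, -2.0], 0.65)]
side handle_grip [([614.2, -46.7, 102.3], 0.49)]
```

View pics/wrist5.png

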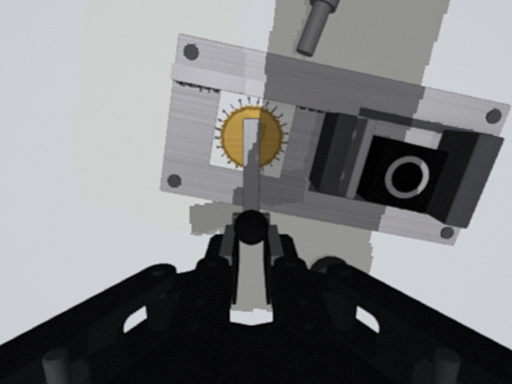

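The grip tip shows at (250,226), with the fingers just beyond it. I'll work out the fold angle from the tip pixel.

Run:
```python
from bp import *
for z in (105,112,118,122,124): print(z,np.round(bp('wrist',(250,226),z),1))
print('knob',bp('wrist',(250,137),46))
print(np.linalg.inv(camera_info('wrist')['camera_from_world'])[:3,3])
m=masks_of('wrist','handle_grip')
for k in m[:2]:
    ys,xs=np.nonzero(k['pixels']);print(k['p'],xs.min(),xs.max(),ys.min(),ys.max())
```

```text
105 [609.7 -45.8 105. ]
112 [606.9 -46.1 112. ]
118 [604.4 -46.3 118. ]
122 [602.8 -46.5 122. ]
124 [602.  -46.5 124. ]
knob [576.54657731 -49.35572368  46.        ]
[560.88929022 -50.45783575 225.82828464]
```

The fold is about 1.1 rad because the pads slid along the grip. I'll regrip higher, at its middle, and finish the arc, overshooting slightly so the grip reaches its stop.

```bash
python3 -m crank '[[[0,0,0],[0,0,0],-0.3],[[0,0,0],[0,0,0],-0.3],[[0,0,0],[0,0,0],-0.3],[[0.3,0,0.1],[0,0,0],-0.3],[[0.3,0,0.1],[0,0,0],-0.3],[[0,0,0],[0,0,0],-0.3],[[0,0,0],[0,0,0],-1],[[0,0,0],[0,0,0],-1],[[0,0,0],[0,0,0],-1],[[0,0,0],[0,0,0],-1],[[0,0,0],[0,0,0],-1]]' 40
python3 -m crank '[[[-0.2,0,-0.1],[0,0,0],-1],[[-0.2,0,-0.07],[0,0,0],-1],[[-0.2,0,-0.04],[0,0,0],-1],[[-0.2,0,-0.02],[0,0,0],-1],[[-0.2,0,0],[0,0,0],-1],[[-0.15,0,0],[0,0,0],-1],[[0,0,0],[0,0,0],-1]]'
python3 look.py 6
```

```text
time: 9.55
eef_pos: [613.4, -44.8, 80.2]
ee_rot: [-3.141, -0.0, -3.04]
force: [-2.6, -1.3, 1.8]
width: 13.0
grasp_force: 39.0
time: 10.13
eef_pos: [635.0, -42.6, 83.6]
ee_rot: [-3.141, -0.004, -3.04]
force: [-7.8, -3.6, 1.2]
width: 12.6
grasp_force: 39.1
t 10.1333 [635.  -42.6  83.6] [-3.141 -0.004 -3.04 ] q [-0.07  0.29  0.13  1.41 -0.   -0.17] F [-7.8 -3.6  1.2] 12.6
wrist vise [([577.4, -51.7, -1.5], 0.76)]
wrist handle_hinge []
wrist handle_grip [([628.6, -42.0, 105.6], 0.88)]
wrist jaw [([579.9, 24.6, 19.2], 0.88)]
wrist collet_block [([587.6, 50.7, 14.4], 0.75)]
```

View pics/wrist6.png

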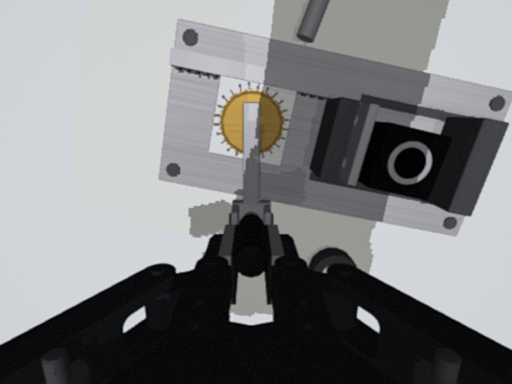

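Run:
```python
from bp import *
import cv2
for v in (250,258,266): print(v,np.round(bp('wrist',(250,v),124),1))
c=cv2.imread('pics/wrist6.png')[180:300,180:320];a=cv2.resize(c,None,fx=3,fy=3,interpolation=cv2.INTER_CUBIC)
im=capture('side');ci=camera_info('side');f=192/np.tan(np.radians(ci['fovy']/2))
p=ci['camera_from_world']@np.array([633,-42,90,1]);u=ci['cx']+f*p[0]/-p[2];v=ci['cy']-f*p[1]/-p[2];print(u,v)
u,v=int(u),int(v);b=cv2.resize(im[max(v-40,0):v+40,max(u-45,0):u+45,::-1],None,fx=4.0,fy=4.5,interpolation=cv2.INTER_CUBIC)
cv2.imwrite('pics/crop6.png',np.hstack([cv2.convertScaleAbs(a,alpha=2.5),cv2.resize(cv2.convertScaleAbs(b,alpha=1.5),(360,360))]))
```

```text
250 [620.8 -44.7 124. ]
258 [624.  -44.4 124. ]
266 [627.4 -44.  124. ]
237.2029491509655 190.21460365948755
```

View pics/crop6.png

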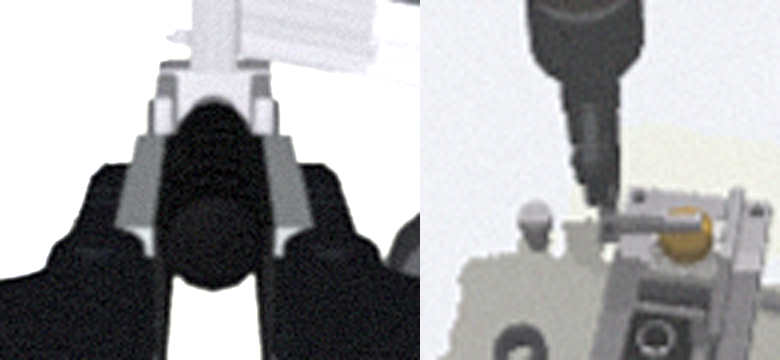

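The tip centre is near pixel (251,261), which suggests a fold of about 1.45. The pads' twist friction resists the last part, so I'll rotate the tool with the grip about the hinge until the stop is felt.

```bash
python3 -m crank '[[[-0.03,0,0],[0,0.25,0],-1],[[-0.03,0,0],[0,0.25,0],-1],[[-0.03,0,0],[0,0.25,0],-1],[[0,0,0],[0,0,0],-1]]'
python3 -c "from rig import *;s=sense();print(s['torque'],s['ee_rot'])"
python3 -m crank '[[[-0.03,0,0],[0,0.25,0],-1],[[-0.03,0,0],[0,0.25,0],-1],[[-0.03,0,0],[0,0.25,0],-1],[[0,0,0],[0,0,0],-1]]'
python3 -c "from rig import *;s=sense();print(s['torque'],s['ee_rot'])"; python3 look.py 7
```

```text
time: 10.82
eef_pos: [636.8, -42.4, 83.2]
ee_rot: [-3.142, -0.085, -3.04]
force: [-10.0, -3.2, 0.2]
width: 12.6
grasp_force: 40.4
[-0.71900055  2.18588598 -0.01861626] [-3.1415031  -0.08510331 -3.04036841]
time: 11.15
eef_pos: [637.8, -42.3, 82.6]
ee_rot: [3.142, -0.166, -3.04]
force: [-15.8, -4.4, -1.7]
width: 12.9
grasp_force: 40.1
[-0.6524167   2.31451119  0.14278468] [ 3.14155194 -0.165657   -3.0402099 ]
t 11.15 [637.8 -42.3  82.6] [ 3.142 -0.166 -3.04 ] q [-0.05  0.47  0.34  1.61 -0.03 -0.15] F [-15.8  -4.4  -1.7] 12.9
wrist vise [([575.9, -50.1, 0.5], 0.85)]
wrist handle_hinge [([634.1, -37.6, 57.8], 0.57)]
wrist handle_grip [([631.9, -45.1, 104.0], 0.59)]
wrist jaw [([577.8, 24.8, 16.3], 0.76)]
wrist collet_block [([587.6, 50.3, 13.8], 0.55)]
```

```bash
python3 -m crank '[[[0,0,0],[0,0,0],-0.3],[[0,0,0],[0,0,0],-0.3],[[0,0,0],[0,0,0],-0.3],[[0.05,0,0],[0,-0.5,0],-0.3],[[0.05,0,0],[0,-0.6,0],-0.3],[[0.1,0,0],[0,-0.5,0],-0.3],[[0,0,0],[0,0,0],-0.3],[[0,0,0],[0,0,0],-0.3],[[0,0,0],[0,0,0],-0.3]]' 20
python3 look.py 8
python3 - <<'E'
from bp import *
import cv2
cv2.imwrite('pics/crop8.png',cv2.convertScaleAbs(cv2.imread('pics/wrist8.png')[60:380,100:420],alpha=2.0))
print(sense()['torque'])
E
```

```text
time: 12.2
eef_pos: [636.5, -42.3, 85.4]
ee_rot: [-3.141, 0.01, -3.04]
force: [0.6, -0.1, 1.0]
width: 30.1
grasp_force: 0.0
t 12.2 [636.5 -42.3  85.4] [-3.141  0.01  -3.04 ] q [-0.07  0.28  0.11  1.4   0.   -0.17] F [ 0.6 -0.1  1. ] 30.1
wrist vise [([577.5, -51.7, 1.7], 0.95), ([634.0, -38.9, 59.6], 0.41)]
wrist handle_hinge [([632.5, -41.0, 60.5], 0.56)]
wrist handle_grip [([629.4, -45.0, 105.5], 0.84)]
wrist jaw []
wrist collet_block [([586.7, 49.9, 16.3], 0.63)]
[-0.01702801  0.01319576  0.08071655]
```

View pics/crop8.png

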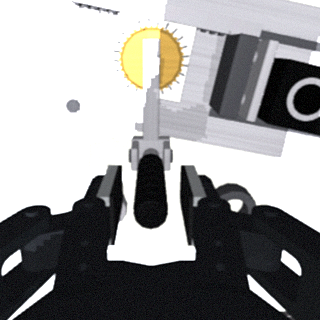

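The grip is free, with its tip at about (250,268) and the fork at about (251,213). I'll compare this with the projection of an upright grip.

Run:
```python
from bp import *
ci=camera_info('wrist');f=192/np.tan(np.radians(ci['fovy']/2));M=ci['camera_from_world']
def pj(p):
    p=M@np.array([*p,1]);return np.round([ci['cx']-f*p[0]/p[2],ci['cy']+f*p[1]/p[2]],1)
print('knob',pj((577.8,-47,46)),'fork top',pj((632.5,-41.5,67)))
for phi in (1.3,1.4,1.5,1.6): 
    r=62; o=-r*np.cos(phi); print(phi,pj((632.5+o*.995,-41.5+o*.1,62+r*np.sin(phi))))
```

```text
knob [253.5 120.6] fork top [253.4 220.9]
1.3 [254.8 233.5]
1.4 [254.8 249.7]
1.5 [254.7 265.1]
1.6 [254.6 279.6]
```

The tip matches a fold of about 1.6 and the stop was felt at 16 N, so the grip is upright. Next I'll cage it loosely and push it tangentially with one pad, low on the grip and biased slightly outward.

```bash
cat > ft.py <<'E'
from rig import *
import numpy as np
s=sense();y=s['ee_rot'][2];ty=np.array([np.sin(y),-np.cos(y)]);tx=np.array([np.cos(y),np.sin(y)])
F=np.array(s['force'][:2]);ax=np.array([577.8,-47]);p=np.array(s['eef_pos'][:2])-ax
print('t',round(s['time'],2),'tang %.1f radial_in %.1f Fz %.1f Mz %.2f'%(F@ty,F@tx,s['force'][2],s['torque'][2]),'yaw %.3f'%y,'axis in tool frame (x,y)',np.round([-p@tx,-p@ty],1),'w',round(s['width'],1),'q6',round(s['q'][5],2))
E
python3 -m crank '[[[0.15,0,0.2],[0,0,0],-0.44],[[0,0,0.2],[0,0,0],-0.44],[[0,0,0],[0,0,0],-0.44],[[0,-0.1,0],[0,0,0],-0.44],[[0,-0.1,0],[0,0,0],-0.44],[[0,0,0],[0,0,0],-0.44],[[0,0,0],[0,0,0],-0.44]]'
python3 ft.py
python3 -m crank '[[[0,-0.1,0],[0,0,0],-0.44],[[0,0,0],[0,0,0],-0.44]]'; python3 ft.py
python3 -m crank '[[[0.01,-0.15,0],[0,0,0.5],-0.44],[[0.01,-0.15,0],[0,0,0.5],-0.44],[[0.01,-0.15,0],[0,0,0.5],-0.44]]'; python3 ft.py
```

```text
time: 13.08
eef_pos: [633.6, -46.8, 76.9]
ee_rot: [-3.142, 0.011, -3.04]
force: [0.1, -0.3, -0.1]
width: 24.0
grasp_force: 0.0
t 13.08 tang -0.3 radial_in -0.1 Fz -0.1 Mz 0.06 yaw -3.040 axis in tool frame (x,y) [55.6  5.4] w 24.0 q6 -0.18
time: 13.25
eef_pos: [633.8, -48.5, 76.9]
ee_rot: [3.141, 0.011, -3.04]
force: [0.1, 1.9, 0.5]
width: 23.9
grasp_force: 0.8
t 13.25 tang 1.9 radial_in -0.3 Fz 0.5 Mz -0.00 yaw -3.040 axis in tool frame (x,y) [55.6  7.2] w 23.9 q6 -0.18
time: 13.5
eef_pos: [633.2, -56.9, 76.8]
ee_rot: [3.139, 0.01, 3.084]
force: [-3.0, 3.9, 1.5]
width: 24.0
grasp_force: 2.2
t 13.5 tang 3.7 radial_in 3.3 Fz 1.5 Mz 0.02 yaw 3.084 axis in tool frame (x,y) [55.9  6.7] w 24.0 q6 -0.03
```

```bash
for i in 1; do
python3 -m crank '[[[0.012,-0.15,0],[0,0,0.5],-0.44],[[0.012,-0.15,0],[0,0,0.5],-0.44],[[0.012,-0.15,0],[0,0,0.5],-0.44],[[0.012,-0.15,0],[0,0,0.5],-0.44]]' >/dev/null; python3 ft.py
python3 -m crank '[[[0.013,-0.15,0],[0,0,0.5],-0.44],[[0.013,-0.15,0],[0,0,0.5],-0.44],[[0.013,-0.15,0],[0,0,0.5],-0.44]]'>/dev/null; python3 ft.py
done; python3 look.py 9
```

```text
t 13.83 tang 4.1 radial_in 4.0 Fz 1.0 Mz 0.11 yaw 2.875 axis in tool frame (x,y) [56.6  6.9] w 24.0 q6 0.16
t 14.08 tang 4.9 radial_in 3.4 Fz 0.1 Mz 0.04 yaw 2.718 axis in tool frame (x,y) [57.2  6.9] w 24.0 q6 0.3
t 14.0833 [627.1 -76.8  76.6] [3.135 0.008 2.718] q [-0.12  0.27  0.08  1.38  0.    0.3 ] F [-1.1  5.8  0.1] 24.0
wrist vise [([579.9, -54.2, -0.0], 0.67)]
wrist handle_hinge [([626.9, -66.2, 59.6], 0.84)]
wrist handle_grip [([624.9, -72.4, 105.8], 0.92)]
wrist jaw [([578.0, 31.5, 19.8], 0.93), ([626.7, -72.1, 103.0], 0.46)]
wrist collet_block []
```

View pics/wrist9.png

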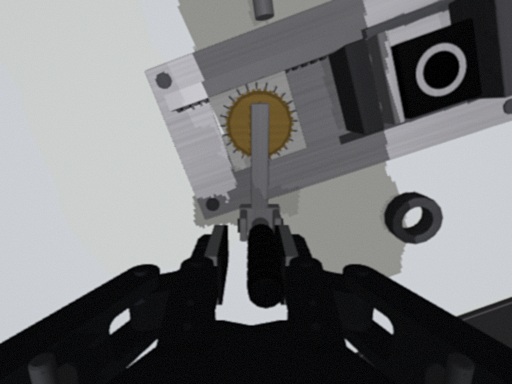

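The grip stands upright against the right-hand pad, and the crank is at about 0.65. I'll continue in small steps and watch the tangential force.

```bash
python3 -m crank '[[[0.018,-0.15,0],[0,0,0.5],-0.44],[[0.018,-0.15,0],[0,0,0.5],-0.44],[[0.018,-0.15,0],[0,0,0.5],-0.44]]'>/dev/null; python3 ft.py
python3 -m crank '[[[0.018,-0.15,0],[0,0,0.5],-0.44],[[0.018,-0.15,0],[0,0,0.5],-0.44]]'>/dev/null; python3 ft.py
```

```text
t 14.63 tang 4.6 radial_in 3.5 Fz 0.8 Mz 0.04 yaw 2.561 axis in tool frame (x,y) [58.1  6.9] w 24.0 q6 0.44
t 14.8 tang 4.6 radial_in 2.5 Fz 0.3 Mz 0.06 yaw 2.457 axis in tool frame (x,y) [58.3  6.8] w 23.8 q6 0.54
```

```bash
python3 -m crank '[[[0.02,-0.15,0],[0,0,0.5],-0.44],[[0.02,-0.15,0],[0,0,0.5],-0.44]]'>/dev/null; python3 ft.py
python3 -m crank '[[[0.02,-0.15,0],[0,0,0.5],-0.44],[[0.02,-0.15,0],[0,0,0.5],-0.44]]'>/dev/null; python3 ft.py
```

```text
t 14.97 tang 4.8 radial_in 3.4 Fz 0.7 Mz 0.02 yaw 2.352 axis in tool frame (x,y) [58.5  6.7] w 24.2 q6 0.64
t 15.13 tang 4.3 radial_in 2.3 Fz -0.9 Mz -0.00 yaw 2.247 axis in tool frame (x,y) [58.6  6.5] w 23.9 q6 0.74
```

```bash
python3 -m crank '[[[0.02,-0.15,0],[0,0,0.5],-0.44],[[0.02,-0.15,0],[0,0,0.5],-0.44]]'>/dev/null; python3 ft.py
python3 look.py 10 | grep -E 'hinge|jaw|block'
python3 - <<'E'
import cv2
cv2.imwrite('pics/c10.png',cv2.convertScaleAbs(cv2.imread('pics/wrist10.png'),alpha=1.6))
E
```

```text
t 15.3 tang 5.1 radial_in 2.8 Fz 0.2 Mz 0.02 yaw 2.142 axis in tool frame (x,y) [58.8  6.3] w 23.7 q6 0.83
wrist handle_hinge [([605.8, -93.5, 60.6], 0.74)]
wrist jaw [([583.5, 40.3, 18.0], 0.93), ([688.2, -66.7, 1.7], 0.6)]
wrist collet_block []
```

View pics/c10.png

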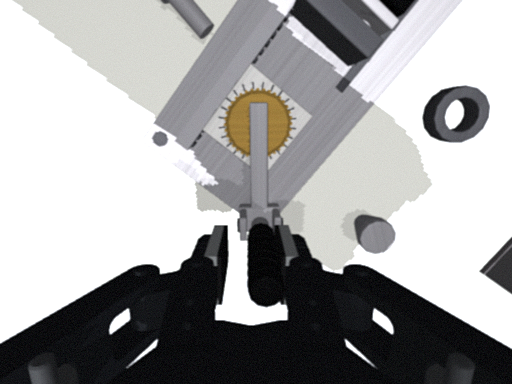

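The grip is still upright and in the same place in the picture (tip at about (265,290)), and the knob is at (259,123). The crank is at about 1.2, with no pinch felt yet.

```bash
python3 -m crank '[[[0.02,-0.15,0],[0,0,0.5],-0.44],[[0.02,-0.15,0],[0,0,0.5],-0.44]]'>/dev/null; python3 ft.py
python3 -m crank '[[[0.02,-0.15,0],[0,0,0.5],-0.44],[[0.02,-0.15,0],[0,0,0.5],-0.44]]'>/dev/null; python3 ft.py
```

```text
t 15.77 tang 4.2 radial_in 2.1 Fz -0.2 Mz 0.02 yaw 2.038 axis in tool frame (x,y) [59.   6.2] w 23.9 q6 0.93
t 15.93 tang 4.7 radial_in 1.6 Fz 0.0 Mz 0.01 yaw 1.933 axis in tool frame (x,y) [59.1  6. ] w 23.7 q6 1.03
```

```bash
python3 -m crank '[[[0.02,-0.15,0],[0,0,0.5],-0.44],[[0.02,-0.15,0],[0,0,0.5],-0.44]]'>/dev/null; python3 ft.py
python3 -m crank '[[[0.02,-0.15,0],[0,0,0.5],-0.44]]'>/dev/null; python3 ft.py
```

```text
t 16.1 tang 5.1 radial_in 0.2 Fz 1.6 Mz 0.06 yaw 1.828 axis in tool frame (x,y) [59.3  5.8] w 23.6 q6 1.13
t 16.18 tang 4.8 radial_in 0.3 Fz 0.9 Mz 0.01 yaw 1.776 axis in tool frame (x,y) [59.3  5.7] w 23.9 q6 1.18
```

```bash
python3 -m crank '[[[0.01,-0.155,0],[0,0,0.5],-0.44],[[0.01,-0.155,0],[0,0,0.5],-0.44]]'>/dev/null; python3 ft.py
python3 -m crank '[[[0.01,-0.155,0],[0,0,0.5],-0.44]]'>/dev/null; python3 ft.py
```

```text
t 16.35 tang 8.3 radial_in 4.8 Fz -0.7 Mz -0.01 yaw 1.671 axis in tool frame (x,y) [59.5  5.3] w 23.8 q6 1.29
t 16.43 tang 10.5 radial_in 4.9 Fz -0.1 Mz 0.06 yaw 1.619 axis in tool frame (x,y) [59.6  5. ] w 24.0 q6 1.34
```

The pinch is felt: 10.5 N at the grip against a 4.7 N baseline gives about 20 N at the jaw. I'll stop, settle and back off.

```bash
python3 -m crank '[[[0,0,0],[0,0,0],-0.44],[[0,0,0],[0,0,0],-0.44]]'>/dev/null; python3 ft.py
python3 -m crank '[[[0,0.1,0],[0,0,0],-0.44],[[0,0.1,0],[0,0,0],-0.44],[[0,0.05,0],[0,0,0],-0.44],[[0,0,0],[0,0,0],-0.44]]'>/dev/null; python3 ft.py
```

```text
t 16.6 tang 6.5 radial_in 3.2 Fz -0.7 Mz 0.03 yaw 1.621 axis in tool frame (x,y) [59.6  5.4] w 24.0 q6 1.34
t 16.93 tang 0.6 radial_in -0.2 Fz -0.1 Mz 0.02 yaw 1.620 axis in tool frame (x,y) [60.   1.6] w 23.9 q6 1.34
```

```bash
python3 -m crank '[[[0,0,0],[0,0,0],0],[[0,0,0],[0,0,0],0],[[0,0,0],[0,0,0],0],[[0,0,-0.5],[0,0,0],0],[[0,0,-1],[0,0,0],0],[[0,0,-1],[0,0,0],0],[[0,0,-1],[0,0,0],0],[[0,0,-1],[0,0,0],0],[[0,0,-1],[0,0,0],0],[[0,0,-1],[0,0,0],0],[[-1,0,0],[0,0,0],0],[[-1,0,0],[0,0,0],0],[[-1,0,0],[0,0,0],0],[[0,0,0],[0,0,0],0]]'
python3 look.py 11
python3 - <<'E'
import cv2
cv2.imwrite('pics/c11.png',cv2.convertScaleAbs(cv2.imread('pics/wrist11.png'),alpha=1.8))
E
```

```text
time: 18.1
eef_pos: [580.7, -169.5, 206.8]
ee_rot: [3.131, 0.001, 1.618]
force: [0.2, 0.4, -0.5]
width: 42.6
grasp_force: 0.0
t 18.1 [ 580.7 -169.5  206.8] [3.131e+00 1.000e-03 1.618e+00] q [-0.29  0.2   0.26  1.62  0.    1.24] F [ 0.2  0.4 -0.5] 42.6
wrist vise [([678.3, -380.1, -0.2], 0.71), ([577.2, -54.3, 2.1], 0.56)]
wrist handle_hinge [([586.4, -98.5, 60.8], 0.8)]
wrist handle_grip [([579.5, -104.4, 104.5], 0.79)]
wrist jaw []
wrist collet_block []
```

View pics/c11.png

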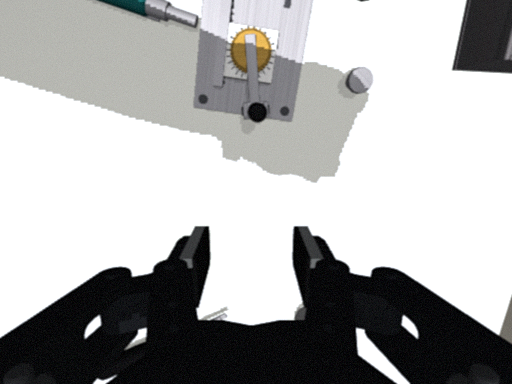

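The tip at (257,111) covers the fork, so the grip stands upright. The arm is clear. The force rose about 2.2 N per 3° step, which matches the sprung jaw pinching the block. I'm handing the job in.

```bash
python3 -c "
from rig import *
print(job_done())"
```

```text
the job is handed in; nothing more can be done
None
```

I folded the grip fully upright, then turned the crank clockwise until the block was pinched: 10.5 N at the grip, about 20 N at the jaw while turning. I let go, backed the arm clear and handed the job in at about 18 s. I judged the clamping by feel and did not check the block against the fence in a final picture.

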